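# Close the sensor case and hold it down in the programming jig

## Task

Close the hinged lid of the round sensor case while it stands on the desk, so that its two halves meet edge to edge. Then set the closed case upright, base down, in the sprung ring cradle of the programming jig, press it down as far as the cradle goes and keep it pressed there: the program finishes while the robot is still holding the case down. Leave the other things on the desk where they are.

Things in the scene. Friction and masses are not known exactly. Their poses are not given: they have to be found in the camera images.
- case: loose round case, plain grey plastic, 52 mm across, about 0.26 kg, upright on the desk, lid open (shut: 48 mm tall, base shell 34, lid 14; foot chamfered 3 mm). Origin: centre of its underside; z up its axis; hinge on its own +x side, the lid's small front tab on its -x side, 3.5 mm out when shut. Its +y and -y flanks are smooth, free for gripping. A green circuit board shows inside
- case_hinge (a point): point on the case's hinge axis, 29 mm from the case's axis towards its own +x and 34 mm above its underside; the hinge axis runs along the case's y
- lid (a joint): lid angle (rad): 0 shut, edge on edge with the base; starts at 1.2 to 1.8 (1.57 stands straight up, more leans back to the case's +x). A shallow shell 52 mm across, 14 mm thick, 20 g; its outer face looks to the case's +x when it stands up. A light stiff hinge (0.01 N m) keeps it at any angle: push it over from behind, then down from above. No latch
- jig: programming jig fixed to the desk: black housing 104 x 112 mm (x, y), 22 mm tall, on rubber feet, with the metal ring cradle standing on a coil spring at its centre. Origin: centre of its underside, on the cradle's axis
- cradle_seat (a point): centre of the flat inner floor of the ring cradle, on which the case's underside stands; it moves with the cradle, 40 mm above the desk at rest. The cradle is a round metal cup, 66 mm outside, 56 mm inside, its rim 10 mm above its floor (50 mm above the desk at rest)
- cradle (a joint): how far the cradle is pressed down (m): 0 is up, at rest; 0.010 is fully down against its stop. The spring needs about 6 N to start and about 14 N to reach the stop (the case's own weight does not move it) and pushes back up when let go
- flux_jar: bystander: small jar with orange lid standing on the desk at the left, 41 mm across, 50 mm tall; origin at its underside
- screw_dish: bystander: small steel dish with screws, 67 mm across, 13 mm tall; origin at its underside
- long_nose: bystander: long-nose pliers with dark blue grips, lying flat, 47 x 147 x 14 mm; origin at the underside
- marker_pen: bystander: white marker pen with blue cap, lying flat, 127 mm long, 10 mm thick; origin at the underside
- braid_spool: bystander: yellow spool lying flat, 51 mm across, 10 mm tall; origin at the underside
Things that resemble listed ones, but are neither listed nor needed, are in the scene too. Of the things that look like the case, the smaller one is meant.

How it is judged:
On the way, in this order (a step that is already met when the one before it is completed fails the run):
1. the lid is shut while the case stands on the desk (value of joint lid below 0.06 rad and height (world z) of case below 0.01 m and angle between case's own z axis and vertical below 0.1 rad), for 0.2 s.
2. the shut case is in the cradle, base down (value of joint lid below 0.06 rad and horizontal distance between case and cradle_seat below 0.005 m and z of case in the frame of cradle_seat below 0.004 m and angle between case's own z axis and vertical below 0.12 rad), for 0.2 s.
At the end, for the whole second after the job is handed in: Through the last second the robot is touching the case and holds it, lid shut (within 0.06 rad), upright (within 0.12 rad) and standing on the cradle's floor (within 4 mm, centred within 5 mm), with the cradle pressed down by more than 7.5 of its 10 mm, the case still (all of step 2 and value of joint cradle above 0.0075 m and contact force between case and jig above 5 N and contact force between any of the fingers, the arm and case above 2 N and linear speed of case below 0.02 m/s); the arm keeps its last pose, push and grip.
It fails at once if a bystander (jar, dish, pliers, marker pen, spool) was moved by more than 3 cm (distance of any of flux_jar, screw_dish, long_nose, marker_pen, braid_spool from where it was at the start of the episode above 0.03 m).
It also fails if it takes over 54 s, if anything falls off the work surface, if the arm or the gripper's body presses on something with over 40 N, if the wrist force passes 120 N, or if a joint passes its speed limit or range.

## Robot

A 7-joint arm with a two-finger parallel gripper is mounted at the origin on a cart in front of the work surface, level with it; the furniture and walls round the work are solid. World frame = base frame: x ahead of the robot, y to its left, z up, the work surface at z = 0. Lengths are in m, angles in rad, forces in N, time in s.
With the tool pointing down it reaches from about 0.4 to 0.85 m from the base axis. Payload 4.5 kg.
Tool frame: the origin (TCP) lies at the very end of the fingers, on their centre line; the grasp point (between the pads) lies 19 mm behind it; z points along the fingers, y is the line along which they close (so a half turn about z gives the same grasp; the last joint's range is limited). The gripper opens to 88 mm and grips with 3 to 60 N. Pads are 18 mm wide; open, the fingers measure 123 mm over their backs; the gripper's body (75 mm by 187 mm) begins 45 mm behind the grasp point.
Start: joints at [1.144, 0.689, -0.195, 1.565, 0.157, 0.902, -0.215], TCP at [0.278, -0.56, 0.203] pointing down, gripper open.
Joint ranges: [-3.01, 3.01], [-0.46, 2.08], [-1.47, 1.51], [0.13, 2.56], [-1, 4.14], [0.04, 2.09], [-2.66, 2.66]. Speed limits (rad/s): [2.57, 2.57, 3.14, 3.14, 3.14, 3.14, 3.14].

## Interface

Orientations are given as a unit quaternion [x, y, z, w].
In Python, from plant import r gives the robot as it stands. The module is installed in compiled form; this text tells all that it offers.
- The arm moves only by the tool step_arm, never from a script. Its argument "increments" is a list of rows, each a list of 2 entries, a list of its own where there are three numbers: the shift along the world's x, y, z in cm, then the turn, a rotation vector about the world's x, y, z in degrees. A call has exactly 10 rows; each row shifts and turns the commanded pose from where the row before left it; what a row does not reach is not made up. A row lasts 1/10 s, in which the tool goes at most 50 mm and 8.59 degrees, less where a joint would pass 70% of its speed; a pose out of reach is approached as far as the arm can. A call is refused whole if a number of a shift passes 5 or a number of a turn 8.59, either way. A call with a gripper value outside its range is refused whole. "fingers" is the opening, from 0 (shut) to 1 (fully open), set as the call begins (left out, the last holds). The fingers move at their own pace and stop on an object; "grip_force" is the grip in N (left out, the last holds). Time passes only in rows, so rows that do not move let the fingers close, or fill a call up. It gives the time, the measured TCP pose, the force, the opening and the grip force at its end, in the units of the state.
- r.get_state(): the state, without advancing time (a new reading comes with each control period).
- r.snapshot(name): name is "scene" or "top"; returns (picture, depth): 384x512x3 uint8, red, green, blue; 384x512 float32, m along the optical axis (not along the pixel's ray), 0 where there is no reading.
- r.calibration(name): a dict with "fov_y" (degrees; the focal length in pixels is half the picture's height over the tangent of half this angle, whatever the lens; pixels are square), "cx", "cy" (the principal point, pixels), "R" (3x3) and "t" (3): a world point X has camera coordinates R X + t. Camera axes: x right, y down, z forward; pixel columns grow to the right and rows downward; lengths in m; the calibration is good to about 2 mm. A picture is of the moment at which its call begins. calibration takes no time and is no camera call.
- r.finish_job(): hands the job in; it is judged then, once.
The state is a dict: "clock": time; "q": joint angles; "qd": joint speeds; "joint_torque": joint torques, N m; "tool_pos": TCP position; "eef_rot": TCP orientation; "contact_force": force on the tool from outside, world axes, zero at the start; "moment": the same for the moment, N m; "opening": opening from 0.0 (shut) to 1.0 (fully open); "finger_force": force on a finger pad.
Only numpy, scipy, OpenCV 4.12 (cv2) and the standard library are available. Lean on these libraries where they do the work, as an engineer would, in place of code of your own. Each camera call takes 0.05 s, during which the arm holds its last target. There are 200 camera calls.

## Working session

There is one attempt and no reset: what is moved stays moved. The work goes in short steps, Python scripts to look and compute and a tool call to move; the robot and the scene stay as the last step left them, time stands still between calls to the robot, and variables do not carry over. Pictures are saved under pics/ and viewed, at most 10 in all, crops included, and the job is handed in when it is done.

Besides the shell and the picture viewer there is one more tool, called after "Request:" as name(argument=value, ...), one argument or row to a line, values as JSON. step_arm: Moves the arm, as the interface text tells. Its arguments: {"type":"object","properties":{"increments":{"type":"array","items":{"type":"array"}},"fingers":{"type":"number"},"grip_force":{"type":"number"}},"required":["increments"]}

```bash
mkdir -p pics; cat > h.py <<'E'
import numpy as np, cv2
from plant import r
def snap(n):
    c=r.calibration(n); p,d=r.snapshot(n); return p,d,c
def cloud(d,c):
    H,W=d.shape; f=H/2/np.tan(np.radians(c["fov_y"])/2)
    v,u=np.mgrid[:H,:W]
    P=np.stack([(u-c["cx"])/f*d,(v-c["cy"])/f*d,d],-1)
    X=(P-np.array(c["t"]))@np.array(c["R"]); X[d<=0]=np.nan
    return X
def save(n,p,s=1): cv2.imwrite(n,cv2.resize(p[:,:,::-1],None,fx=s,fy=s,interpolation=cv2.INTER_CUBIC))
E
python3 - <<'E'
from h import *
s=r.get_state(); print(s)
for n in("scene","top"):
    p,d,c=snap(n); np.savez(n+"0.npz",p=p,d=d,X=cloud(d,c)); save(f"pics/{n}0.png",p,1.5); print(n,c)
E
```

```text
{'clock': 0.0, 'q': array([ 1.14381991,  0.68995905, -0.19449019,  1.56634583,  0.15729662,
        0.90248354, -0.21512482]), 'qd': array([ 0.00178749, -0.00126773, -0.00016472, -0.00021705,  0.00203093,
        0.00131516, -0.00067564]), 'joint_torque': array([-1.76016297e-04, -5.27556288e+01, -1.26679603e+00, -1.53426397e+01,
       -5.25556714e-02,  6.69298723e-03,  1.81742143e-04]), 'tool_pos': array([ 0.27753462, -0.55922626,  0.20192456]), 'eef_rot': array([ 9.73572929e-01,  2.28374552e-01, -2.75834894e-04, -8.60012571e-04]), 'contact_force': array([-0.7236013 ,  0.63422269,  0.58871026]), 'moment': array([-0.03332794, -0.07081072,  0.05042891]), 'finger_force': 0.0, 'opening': 1.0006970754623616}
scene {'fov_y': 54.12837263951058, 'cx': 257.6439682148354, 'cy': 194.69493575813829, 'R': array([[-0.9186651 , -0.39502523, -0.00308162],
       [-0.25582468,  0.60085016, -0.75731949],
       [ 0.3010119 , -0.69493463, -0.65303728]]), 't': array([0.47189226, 0.20160166, 0.87706336])}
top {'fov_y': 54.31012739577089, 'cx': 254.56050500679345, 'cy': 190.33946488879965, 'R': array([[ 0.00784891, -0.99995268,  0.00574771],
       [-0.99343099, -0.00845368, -0.11412015],
       [ 0.11416334, -0.00481424, -0.99345033]]), 't': array([-0.00864854,  0.54388139,  1.02063209])}
```

View pics/scene0.png

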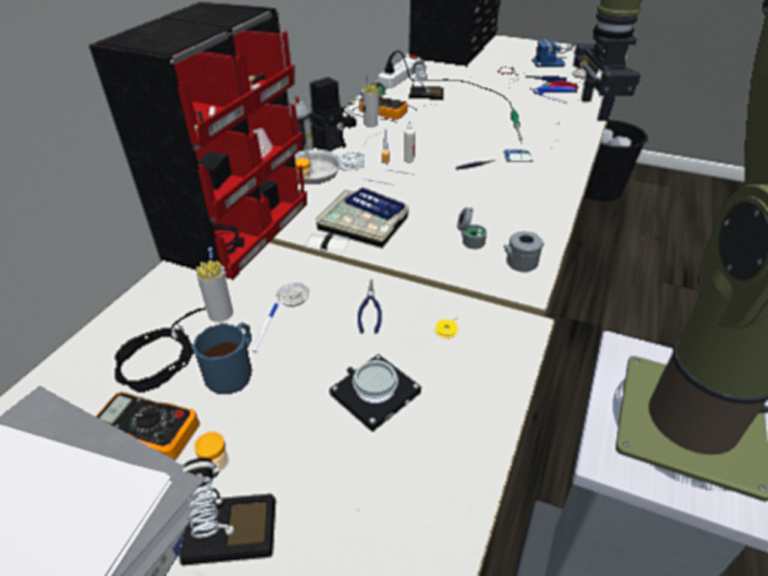

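View pics/top0.png

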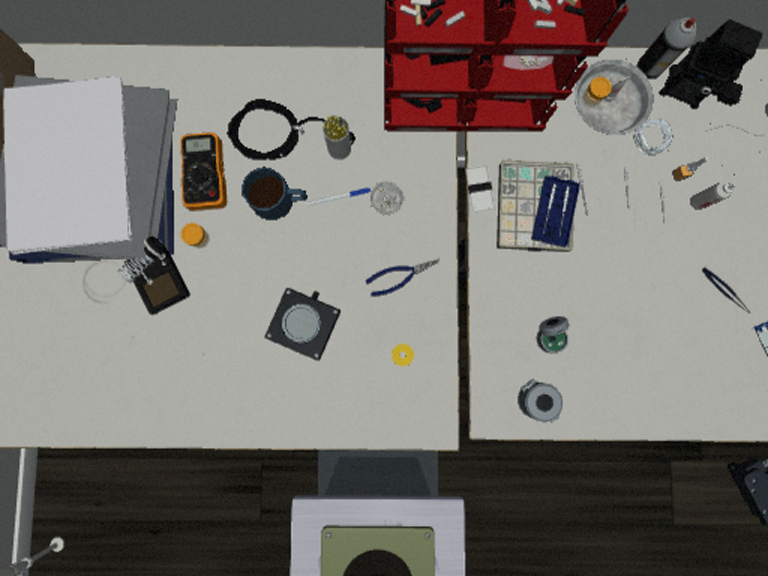

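The scene view shows two candidates. One is the open grey case with a green board, at scene (474,230) and top (553,335) in the enlarged pictures. The other is a bigger closed grey pot, at scene (524,250) and top (541,401). I choose the smaller, open one. The jig is at top (302,324). I'll measure these and check the choice in a crop.

```bash
python3 - <<'E'
from h import *
S=np.load("scene0.npz");T=np.load("top0.npz")
a=cv2.resize(S['p'][125:190,285:385],None,fx=6,fy=6,interpolation=cv2.INTER_CUBIC)[:, :400*1]
b=cv2.resize(T['p'][195:290,335:400],None,fx=6,fy=6,interpolation=cv2.INTER_CUBIC)
a=cv2.resize(S['p'][130:185,290:370],(400,275),interpolation=cv2.INTER_CUBIC)
b=cv2.resize(T['p'][200:255,340:400],(300,275),interpolation=cv2.INTER_CUBIC)
save("pics/crop.png",np.hstack([a,b]))
for n,D in(("scene",S),("top",T)):
    X=D['X'].reshape(-1,3);p=D['p'].reshape(-1,3).astype(int)
    i0=(233,368) if 0 else None
    c0=T['X'][223,368]; 
    m=np.isfinite(X[:,0])&(np.hypot(X[:,0]-c0[0],X[:,1]-c0[1])<.075)&(X[:,2]>.006)
    Y=X[m]; C=p[m]; print(n,c0,m.sum())
    g=(C[:,1]-C[:,0]>15); print(" green",g.sum(),Y[g].mean(0) if g.any() else'')
    for lo,hi in((.006,.02),(.02,.03),(.03,.04),(.04,.05),(.05,.06),(.06,.07),(.07,.08),(.08,.1)):
        k=(Y[:,2]>lo)&(Y[:,2]<=hi)
        if k.any(): print(lo,k.sum(),Y[k].mean(0).round(4),Y[k].min(0).round(4),Y[k].max(0).round(4))
    # jig
    c1=T['X'][216,201]
    m=np.isfinite(X[:,0])&(np.hypot(X[:,0]-c1[0],X[:,1]-c1[1])<.06)
    for lo,hi in((.015,.03),(.036,.044),(.046,.054)):
        k=m&(X[:,2]>lo)&(X[:,2]<=hi); print("jig",lo,k.sum(),X[k].mean(0).round(4),X[k].min(0).round(4),X[k].max(0).round(4))
E
```

```text
scene [ 0.45346366 -0.30510153  0.0829451 ] 351
 green 81 [ 0.44690628 -0.32370128  0.03122465]
0.006 55 [ 0.4438 -0.3035  0.0134] [ 0.4216 -0.3239  0.0063] [ 0.4696 -0.2925  0.0197]
0.02 75 [ 0.4445 -0.3164  0.0267] [ 0.4217 -0.3511  0.02  ] [ 0.4669 -0.2948  0.03  ]
0.03 94 [ 0.4452 -0.321   0.0331] [ 0.4213 -0.3486  0.03  ] [ 0.4718 -0.2948  0.0385]
0.04 3 [ 0.4739 -0.2973  0.0469] [ 0.4694 -0.3011  0.0454] [ 0.4783 -0.2931  0.0494]
0.05 20 [ 0.4726 -0.2999  0.0549] [ 0.4575 -0.3246  0.0518] [ 0.4867 -0.2866  0.0593]
0.06 28 [ 0.4688 -0.2993  0.0647] [ 0.4533 -0.3289  0.0616] [ 0.4855 -0.2832  0.0691]
0.07 35 [ 0.466  -0.3025  0.0748] [ 0.4524 -0.3274  0.0702] [ 0.4825 -0.2862  0.08  ]
0.08 41 [ 0.4625 -0.3083  0.0863] [ 0.452  -0.3266  0.0801] [ 0.4764 -0.2939  0.0929]
jig 0.015 837 [0.4628 0.1596 0.0227] [0.4118 0.0851 0.0154] [0.5285 0.2028 0.027 ]
jig 0.036 385 [0.4706 0.1468 0.041 ] [0.4365 0.1166 0.0367] [0.5056 0.1804 0.044 ]
jig 0.046 193 [0.4713 0.147  0.0498] [0.4389 0.1125 0.046 ] [0.504  0.1792 0.0537]
top [ 0.45346366 -0.30510153  0.0829451 ] 442
 green 128 [ 0.442144
[... 265 characters left out ...]
.4607 -0.2969  0.0385]
0.04 4 [ 0.4833 -0.3073  0.0469] [ 0.4818 -0.3116  0.0462] [ 0.4847 -0.3028  0.0481]
0.05 23 [ 0.479  -0.3051  0.0558] [ 0.4676 -0.3223  0.0501] [ 0.4871 -0.289   0.06  ]
0.06 35 [ 0.4753 -0.3079  0.0655] [ 0.4564 -0.3299  0.0605] [ 0.4866 -0.2894  0.0695]
0.07 57 [ 0.4692 -0.3084  0.0761] [ 0.4535 -0.337   0.0702] [ 0.4834 -0.2877  0.0799]
0.08 83 [ 0.464  -0.3137  0.0863] [ 0.4534 -0.333   0.08  ] [ 0.4776 -0.295   0.095 ]
jig 0.015 811 [0.4701 0.1415 0.0229] [0.4126 0.0841 0.0155] [0.5282 0.2022 0.0291]
jig 0.036 353 [0.4725 0.1444 0.0408] [0.4373 0.1102 0.0366] [0.5064 0.1791 0.044 ]
jig 0.046 121 [0.4718 0.1451 0.0505] [0.4399 0.1141 0.0462] [0.5029 0.1773 0.0539]
```

View pics/crop.png

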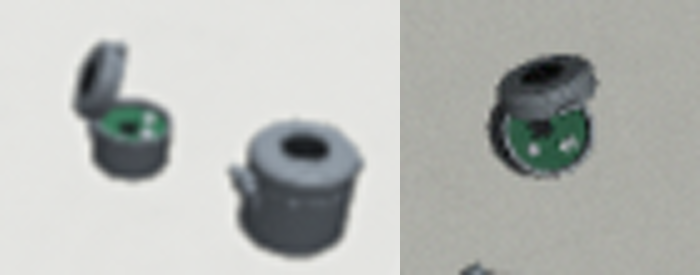

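The crop confirms it: an open grey case with a green board inside, lid towards +x, and the larger closed pot separate on the robot side. Next I need the yaw, the lid angle and the pot's height.

```bash
python3 - <<'E'
from h import *
from scipy.optimize import least_squares
S=np.load("scene0.npz");T=np.load("top0.npz")
for n,D in(("scene",S),("top",T)):
    X=D['X'].reshape(-1,3);X=X[np.isfinite(X[:,0])]
    m=(np.hypot(X[:,0]-.46,X[:,1]+.315)<.06)&(X[:,2]>.052); L=X[m]; mu=L.mean(0)
    m=(np.hypot(X[:,0]-.445,X[:,1]+.321)<.034)&(X[:,2]>.01)&(X[:,2]<.03); B=X[m]
    h=np.linalg.svd((L-mu)[:,:2])[2][0]
    w,v=np.linalg.eigh(np.cov((L-mu).T)); 
    print(n,"lid mean",mu,"horiz axis yaw",np.degrees(np.arctan2(h[1],h[0])),"normal",v[:,0],w**.5,"top",L[L[:,2].argsort()[-5:]].mean(0))
    m=(np.hypot(X[:,0]-.36,X[:,1]+.31)<.045)&(X[:,2]>.01);P=X[m];print("pot",P.mean(0),P.min(0),P.max(0))
    # ring circle fit, r=~30.5 at rim
    m=(np.hypot(X[:,0]-.471,X[:,1]-.146)<.045)&(abs(X[:,2]-.05)<.003);R=X[m]
    f=least_squares(lambda q:np.hypot(R[:,0]-q[0],R[:,1]-q[1])-q[2],[.471,.146,.03],loss='soft_l1',f_scale=.002);print("ring",f.x,len(R))
    # case base rim fit radius 26 with scene outer side points
    m=(np.hypot(X[:,0]-.445,X[:,1]+.321)<.04)&(X[:,2]>.006)&(X[:,2]<.037);Q=X[m]
    ctr,rad=cv2.minEnclosingCircle(Q[:,:2].astype(np.float32)*1000);print("base mec",ctr,rad)
E
```

```text
scene lid mean [ 0.4664393  -0.30335953  0.07345965] horiz axis yaw 123.0933211490412 normal [0.72968939 0.51857165 0.44568692] [0.00379182 0.01240248 0.01349159] top [ 0.46110006 -0.31283699  0.09186341]
pot [ 0.34664267 -0.28840492  0.05721195] [ 0.31601549 -0.32270884  0.01080228] [ 0.37478651 -0.26581571  0.06762576]
ring [0.47114081 0.14657885 0.03039655] 173
base mec (448.8385314941406, -321.3989562988281) 29.958282470703125
top lid mean [ 0.46913221 -0.31022339  0.07640323] horiz axis yaw -62.17769243312567 normal [0.7430013  0.40070543 0.53608229] [0.00343029 0.01257454 0.01360754] top [ 0.45954125 -0.31524465  0.09320743]
pot [ 0.34423835 -0.29476754  0.06234705] [ 0.31606827 -0.32490572  0.03420432] [ 0.37540863 -0.2661374   0.07100124]
ring [0.4723441  0.14511204 0.03014678] 113
base mec (448.48638916015625, -321.2001647949219) 27.14175796508789
```

Request:
step_arm(
  increments=[
    [[2.3,2.73,0],[0,0,0]],
    [[2.3,2.73,0],[0,0,0]],
    [[2.3,2.73,0],[0,0,0]],
    [[2.3,2.73,0],[0,0,0]],
    [[2.3,2.73,0],[0,0,0]],
    [[2.3,2.73,0],[0,0,0]],
    [[2.3,2.73,0],[0,0,0]],
    [[2.3,2.73,0],[0,0,0]],
    [[2.3,2.73,0],[0,0,0.9]],
    [[2.3,2.73,0],[0,0,2.7]],
  ],
  fingers=0,
)

```text
clock: 1.1
tool_pos: [0.5085, -0.2855, 0.2024]
eef_rot: [0.966, 0.259, -0.0, -0.0]
contact_force: [-0.2, -0.3, -0.0]
opening: 0.119
finger_force: 0.0
```

Request:
step_arm(
  increments=[
    [[0,0,-2],[0,0,0]],
    [[0,0,-2],[0,0,0]],
    [[0,0,-2],[0,0,0]],
    [[0,0,-2],[0,0,0]],
    [[0,0,-2],[0,0,0]],
    [[0,0,-2],[0,0,0]],
    [[0,0,-1.2],[0,0,0]],
    [[0,0,0],[0,0,0]],
    [[0,0,0],[0,0,0]],
    [[0,0,0],[0,0,0]],
  ],
)

```text
clock: 2.1
tool_pos: [0.5087, -0.2872, 0.0717]
eef_rot: [0.966, 0.259, 0.001, 0.001]
contact_force: [1.1, 0.8, -0.4]
opening: 0.007
finger_force: 0.0
```

Request:
step_arm(
  increments=[
    [[-0.6,-0.35,0],[0,0,0]],
    [[-0.6,-0.35,0],[0,0,0]],
    [[-0.6,-0.35,0],[0,0,0]],
    [[-0.5,-0.3,0],[0,0,0]],
    [[-0.5,-0.3,0],[0,0,0]],
    [[-0.5,-0.3,0],[0,0,0]],
    [[-0.5,-0.3,0],[0,0,0]],
    [[-0.5,-0.3,0],[0,0,0]],
    [[-0.5,-0.3,0],[0,0,0]],
    [[-0.5,-0.3,0],[0,0,0]],
  ],
)

```text
clock: 3.1
tool_pos: [0.4546, -0.3186, 0.0708]
eef_rot: [0.966, 0.259, 0.0, 0.0]
contact_force: [0.1, -0.6, -0.3]
opening: 0.003
finger_force: 0.0
```

```bash
python3 - <<'E'
from h import *
o=[]
for n,(a,b) in(("scene",(120,280)),("top",(180,320))):
    p,d,c=snap(n); o.append(cv2.resize(p[a:a+80,b:b+100],(400,320),interpolation=cv2.INTER_CUBIC))
save("pics/c2.png",np.hstack(o))
E
```

```text
(no output)
```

View pics/c2.png

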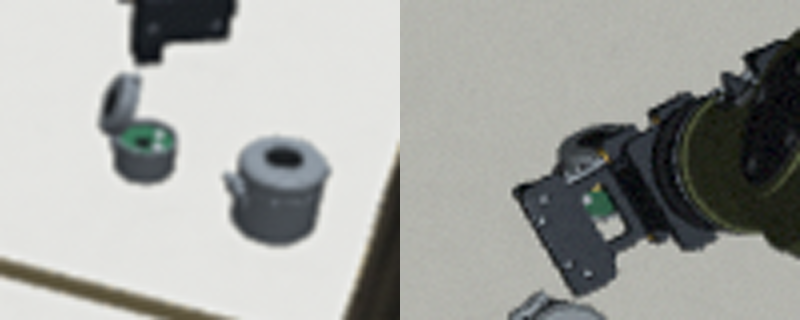

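The gripper appears offset from the case instead of over it, so I'll check where the TCP projects.

```bash
python3 - <<'E'
from h import *
s=r.get_state(); print(s['tool_pos'],s['contact_force'])
o=[]
for n,(a,b) in(("scene",(90,270)),("top",(170,310))):
    p,d,c=snap(n); np.savez(n+"1.npz",p=p,d=d,X=cloud(d,c)); f=192/np.tan(np.radians(c["fov_y"])/2)
    p=p.copy()
    def pr(P): 
        q=np.array(c["R"])@P+c["t"]; return q[0]/q[2]*f+c["cx"],q[1]/q[2]*f+c["cy"]
    k=cv2.resize(p[a:a+110,b:b+110],(400,400),interpolation=cv2.INTER_CUBIC);S=400/110
    for P,col in((s['tool_pos'],(255,0,0)),(s['tool_pos']+[0,0,.06],(255,0,255)),(np.array([.4465,-.321,0]),(255,255,0)),(np.array([.4465,-.321,.034]),(0,255,255))):
        u,v=pr(P); cv2.circle(k,(int((u-b)*S),int((v-a)*S)),4,col,-1); print(n,u,v)
    o.append(k)
save("pics/c3.png",np.hstack(o))
E
```

```text
[ 0.45378248 -0.31909497  0.07070335] [ 0.38782015  0.27865656 -0.01362464]
scene 314.7900137455664 144.21313676777228
scene 316.67656055923146 127.6459760884473
scene 315.02472769365113 162.58284011950116
scene 316.0431484291339 154.0135163218028
top 371.80670000448185 223.0478817009156
top 379.34571551419737 222.3982325611803
top 364.72524879123443 226.27548852383032
top 368.3757323490392 226.04597962093266
```

View pics/c3.png

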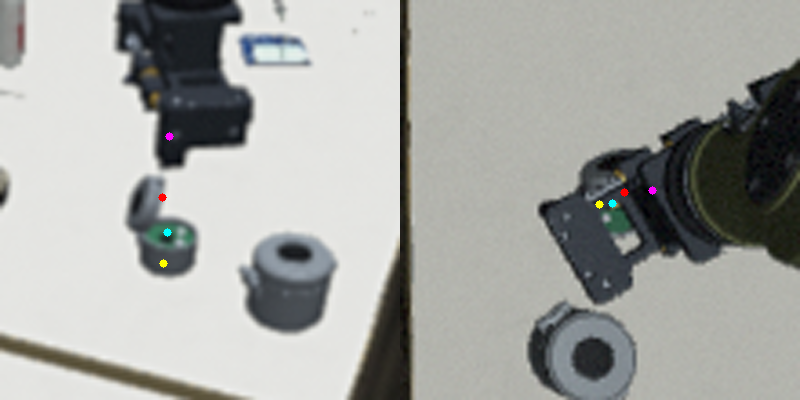

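```bash
python3 - <<'E'
from h import *
for n in("scene","top"):
    A=np.load(n+"0.npz");B=np.load(n+"1.npz")
    X=B['X'].reshape(-1,3);p=B['p'].reshape(-1,3)
    m=np.isfinite(X[:,0])&(np.hypot(X[:,0]-.4538,X[:,1]+.319)<.07)&(X[:,2]>.04)
    print(n)
    Y=X[m];C=p[m]
    for z in np.arange(.04,.2,.01):
        k=(Y[:,2]>z)&(Y[:,2]<=z+.01)
        if k.any(): print(round(z,2),k.sum(),Y[k].mean(0).round(3),Y[k].min(0).round(3)[:2],Y[k].max(0).round(3)[:2],C[k].mean(0).round())
x=np.load("scene1.npz")
p=x['p'][100:150,290:340];d=x['X'][100:150,290:340]
save("pics/c4.png",p,12)
E
```

```text
scene
0.04 4 [ 0.472 -0.296  0.048] [ 0.466 -0.297] [ 0.477 -0.294] [107. 109. 110.]
0.05 22 [ 0.473 -0.299  0.056] [ 0.457 -0.321] [ 0.486 -0.287] [84. 90. 92.]
0.06 28 [ 0.469 -0.3    0.065] [ 0.454 -0.326] [ 0.485 -0.287] [75. 79. 83.]
0.07 35 [ 0.465 -0.303  0.076] [ 0.452 -0.328] [ 0.483 -0.287] [103. 108. 113.]
0.08 31 [ 0.463 -0.309  0.085] [ 0.453 -0.328] [ 0.477 -0.294] [125. 133. 140.]
0.09 6 [ 0.462 -0.314  0.091] [ 0.457 -0.319] [ 0.471 -0.309] [145. 152. 158.]
0.1 2 [ 0.464 -0.318  0.108] [ 0.463 -0.319] [ 0.466 -0.317] [169. 170. 167.]
0.11 22 [ 0.453 -0.311  0.116] [ 0.439 -0.326] [ 0.47  -0.301] [73. 74. 75.]
0.12 17 [ 0.449 -0.307  0.124] [ 0.44  -0.328] [ 0.47  -0.301] [39. 42. 45.]
0.13 3 [ 0.467 -0.323  0.135] [ 0.467 -0.323] [ 0.467 -0.323] [101. 102. 101.]
0.14 3 [ 0.468 -0.321  0.146] [ 0.467 -0.321] [ 0.468 -0.321] [126. 127. 125.]
0.17 9 [ 0.471 -0.288  0.178] [ 0.458 -0.325] [ 0.497 -0.277] [113. 114. 113.]
0.18 45 [ 0.478 -0.302  0.186] [ 0.455 -0.362] [ 0.505 -0.268] [78. 77. 71.]
0.19 65 [ 0.477 -0.305  0.195] [ 0.455 -0.358] [ 0.506 -0.275] [61. 63. 66.]
top
0.04 5 [ 0.484 -0.308  0.048] [ 0.479 -0.319] [ 0.487 -0.3  ] [101. 104. 104.]
0.05 22 [ 0.48  -0.307  0.056] [ 0.468 -0.327] [ 0.487 -0.288] [56. 59. 61.]
0.06 27 [ 0.474 -0.303  0.065] [ 0.456 -0.328] [ 0.487 -0.289] [41. 43. 44.]
0.07 23 [ 0.465 -0.296  0.075] [ 0.456 -0.306] [ 0.475 -0.289] [61. 65. 68.]
0.08 7 [ 0.464 -0.3    0.084] [ 0.461 -0.305] [ 0.467 -0.295] [75. 80. 84.]
0.17 10 [ 0.468 -0.303  0.177] [ 0.411 -0.317] [ 0.494 -0.277] [81. 81. 79.]
0.18 45 [ 0.464 -0.291  0.187] [ 0.411 -0.362] [ 0.508 -0.256] [76. 80. 81.]
0.19 89 [ 0.468 -0.295  0.195] [ 0.411 -0.329] [ 0.498 -0.258] [56. 59. 60.]
```

View pics/c4.png

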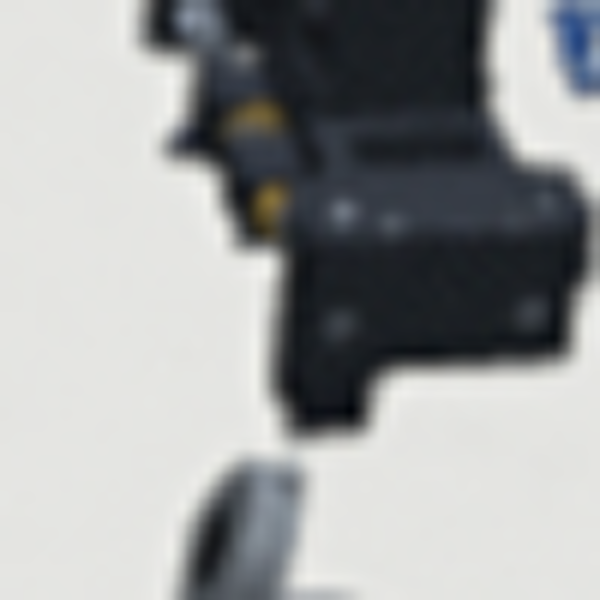

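The visible fingertip ends at z≈0.113 (c4 crop, about (330,430), just above the lid) while the TCP reads 0.071. So the reported height looks about 41 mm low, xy agrees, and the lid hasn't been touched. I'll redo the push lower and check the offset by contact.

Request:
step_arm(
  increments=[
    [[1.1,0.6,0],[0,0,0]],
    [[1.1,0.6,0],[0,0,0]],
    [[1.1,0.7,0],[0,0,0]],
    [[1.1,0.6,0],[0,0,0]],
    [[1.0,0.6,0],[0,0,0]],
    [[0,0,-1.5],[0,0,0]],
    [[0,0,-1.5],[0,0,0]],
    [[0,0,-1.2],[0,0,0]],
    [[0,0,0],[0,0,0]],
    [[0,0,0],[0,0,0]],
  ],
)

```text
clock: 4.3
tool_pos: [0.5085, -0.2874, 0.0283]
eef_rot: [0.966, 0.259, -0.0, -0.0]
contact_force: [-0.8, -0.0, 0.0]
opening: 0.002
finger_force: 0.0
```

Request:
step_arm(
  increments=[
    [[-0.5,-0.3,0],[0,0,0]],
    [[-0.5,-0.3,0],[0,0,0]],
    [[-0.5,-0.3,0],[0,0,0]],
    [[-0.5,-0.3,0],[0,0,0]],
    [[-0.5,-0.3,0],[0,0,0]],
    [[-0.5,-0.3,0],[0,0,0]],
    [[-0.5,-0.3,0],[0,0,0]],
    [[-0.4,-0.2,0],[0,0,0]],
    [[-0.4,-0.2,0],[0,0,0]],
    [[0,0,0],[0,0,0]],
  ],
)

```text
clock: 5.3
tool_pos: [0.465, -0.3128, 0.0287]
eef_rot: [0.966, 0.258, -0.0, -0.0]
contact_force: [1.0, 1.1, -0.6]
opening: 0.006
finger_force: 0.0
```

```bash
python3 - <<'E'
from h import *
o=[]
for n,(a,b) in(("scene",(110,280)),("top",(180,320))):
    p,d,c=snap(n); np.savez(n+"2.npz",p=p,d=d,X=cloud(d,c)); o.append(cv2.resize(p[a:a+80,b:b+80],(400,400),interpolation=cv2.INTER_CUBIC))
    X=cloud(d,c).reshape(-1,3); m=np.isfinite(X[:,0])&(np.hypot(X[:,0]-.455,X[:,1]+.317)<.055)&(X[:,2]>.008)
    Y=X[m]
    for z in np.arange(.01,.15,.01):
        k=(Y[:,2]>z)&(Y[:,2]<=z+.01)
        if k.any(): print(round(z,2),k.sum(),Y[k].mean(0).round(3),Y[k].min(0).round(3)[:2],Y[k].max(0).round(3)[:2])
save("pics/c5.png",np.hstack(o))
E
```

```text
0.01 41 [ 0.442 -0.304  0.015] [ 0.422 -0.324] [ 0.468 -0.294]
0.02 57 [ 0.442 -0.312  0.026] [ 0.422 -0.343] [ 0.468 -0.294]
0.03 71 [ 0.443 -0.315  0.033] [ 0.421 -0.346] [ 0.481 -0.294]
0.04 11 [ 0.463 -0.3    0.046] [ 0.451 -0.306] [ 0.473 -0.295]
0.05 40 [ 0.458 -0.302  0.055] [ 0.436 -0.316] [ 0.477 -0.291]
0.06 53 [ 0.444 -0.307  0.066] [ 0.43  -0.332] [ 0.478 -0.294]
0.07 37 [ 0.45  -0.308  0.074] [ 0.428 -0.325] [ 0.478 -0.293]
0.08 11 [ 0.467 -0.307  0.084] [ 0.449 -0.323] [ 0.482 -0.296]
0.09 1 [ 0.482 -0.321  0.093] [ 0.482 -0.321] [ 0.482 -0.321]
0.13 11 [ 0.488 -0.289  0.137] [ 0.47 -0.32] [ 0.508 -0.267]
0.14 35 [ 0.487 -0.29   0.146] [ 0.469 -0.321] [ 0.509 -0.265]
0.01 8 [ 0.441 -0.302  0.013] [ 0.424 -0.313] [ 0.455 -0.298]
0.02 22 [ 0.439 -0.304  0.027] [ 0.424 -0.315] [ 0.455 -0.297]
0.03 20 [ 0.437 -0.305  0.034] [ 0.425 -0.33 ] [ 0.452 -0.298]
0.05 8 [ 0.447 -0.297  0.056] [ 0.438 -0.301] [ 0.454 -0.294]
0.06 14 [ 0.443 -0.3    0.064] [ 0.433 -0.308] [ 0.451 -0.295]
0.13 4 [ 0.492 -0.292  0.136] [ 0.477 -0.315] [ 0.507 -0.27 ]
0.14 32 [ 0.473 -0.283  0.145] [ 0.422 -0.319] [ 0.509 -0.264]
```

View pics/c5.png

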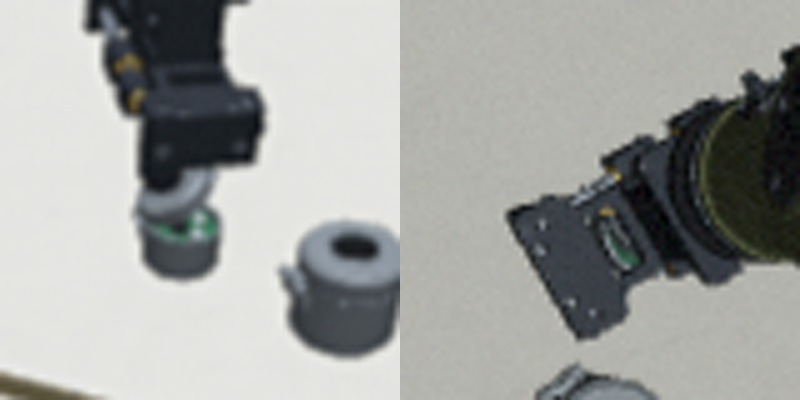

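The lid has tipped well over (scene crop around (175,195)) and the base hasn't moved. I'll carry on over the top, then press down.

Request:
step_arm(
  increments=[
    [[-0.5,-0.3,0],[0,0,0]],
    [[-0.5,-0.3,0],[0,0,0]],
    [[-0.5,-0.3,0],[0,0,0]],
    [[-0.5,-0.3,0],[0,0,0]],
    [[-0.4,-0.2,0],[0,0,0]],
    [[0,0,-0.4],[0,0,0]],
    [[0,0,-0.4],[0,0,0]],
    [[0,0,-0.3],[0,0,0]],
    [[0,0,-0.3],[0,0,0]],
    [[0,0,-0.2],[0,0,0]],
  ],
)

```text
clock: 6.4
tool_pos: [0.442, -0.3261, 0.0125]
eef_rot: [0.966, 0.259, -0.0, -0.0]
contact_force: [-2.7, 0.8, 14.4]
opening: 0.006
finger_force: 7.6
```

Request:
step_arm(
  increments=[
    [[0,0,-0.2],[0,0,0]],
    [[0,0,-0.2],[0,0,0]],
    [[0,0,-0.1],[0,0,0]],
    [[0,0,-0.1],[0,0,0]],
    [[0,0,0],[0,0,0]],
    [[0,0,0],[0,0,0]],
    [[0,0,0],[0,0,0]],
    [[0,0,0],[0,0,0]],
    [[0,0,0],[0,0,0]],
    [[0,0,0],[0,0,0]],
  ],
)

```text
clock: 7.4
tool_pos: [0.4419, -0.3264, 0.0116]
eef_rot: [0.966, 0.259, 0.0, 0.001]
contact_force: [-8.0, 6.0, 46.3]
opening: 0.001
finger_force: 23.4
```

Firm contact at reported z≈0.012, which puts the lid top at true 0.048. I'll lift clear and look.

Request:
step_arm(
  increments=[
    [[0,0,1.0],[0,0,0]],
    [[0,0,2],[0,0,0]],
    [[0,0,3],[0,0,0]],
    [[2,3,3],[0,0,0]],
    [[3,4,2],[0,0,0]],
    [[3,4,0],[0,0,0]],
    [[3,4,0],[0,0,0]],
    [[3,4,0],[0,0,0]],
    [[0,0,0],[0,0,0]],
    [[0,0,0],[0,0,0]],
  ],
  fingers=1,
)

```text
clock: 8.4
tool_pos: [0.5804, -0.1372, 0.115]
eef_rot: [0.965, 0.261, 0.0, -0.0]
contact_force: [-1.4, -1.0, 0.5]
opening: 0.887
finger_force: 0.0
```

```bash
cat > m.py <<'E'
from h import *
from scipy.optimize import least_squares
o=[]
for n,(a,b) in(("scene",(120,290)),("top",(200,340))):
    p,d,c=snap(n); o.append(cv2.resize(p[a:a+60,b:b+60],(400,400),interpolation=cv2.INTER_CUBIC))
    X=cloud(d,c).reshape(-1,3); m=np.isfinite(X[:,0])&(np.hypot(X[:,0]-.445,X[:,1]+.321)<.045)&(X[:,2]>.008)
    Y=X[m]
    T=Y[Y[:,2]>.044]; A=np.c_[T[:,:2],np.ones(len(T))]; q=np.linalg.lstsq(A,T[:,2],rcond=None)[0]
    ctr,rad=cv2.minEnclosingCircle(T[:,:2].astype(np.float32)*1000)
    print(n,len(T),"top mean",T.mean(0).round(4),"slope",q[:2].round(3),"zrange",np.percentile(T[:,2],[5,50,95]).round(4),"mec",ctr,rad,"bbox mid",(T.min(0)+T.max(0))/2, T.max(0)-T.min(0))
save("pics/c6.png",np.hstack(o))
E
python3 m.py
```

```text
scene 124 top mean [ 0.4459 -0.3185  0.0492] slope [ 0.007 -0.024] zrange [0.0461 0.0492 0.052 ] mec (444.665283203125, -320.4471130371094) 26.519624710083008 bbox mid [ 0.44594489 -0.32072903  0.04863156] [0.04864388 0.05146346 0.00917108]m.py:10: RuntimeWarning: Mean of empty slice.
  print(n,len(T),"top mean",T.mean(0).round(4),"slope",q[:2].round(3),"zrange",np.percentile(T[:,2],[5,50,95]).round(4),"mec",ctr,rad,"bbox mid",(T.min(0)+T.max(0))/2, T.max(0)-T.min(0))
  ret = um.true_divide(
Traceback (most recent call last):
  File "m.py", line 10, in <module>
    print(n,len(T),"top mean",T.mean(0).round(4),"slope",q[:2].round(3),"zrange",np.percentile(T[:,2],[5,50,95]).round(4),"mec",ctr,rad,"bbox mid",(T.min(0)+T.max(0))/2, T.max(0)-T.min(0))
                                                                                 ~~~~~~~~~~~~~^^^^^^^^^^^^^^^^^^
IndexError: index -1 is out of bounds for axis 0 with size 0
```

The scene view shows the lid's top flat at z≈0.049, so it is shut; the case axis is at about (0.4455,-0.3205). The arm hid it in the top view. Now I'll go over the case with the fingers open.

Request:
step_arm(
  increments=[
    [[-2.2,-3.0,0],[0,0,0]],
    [[-2.3,-3.1,0],[0,0,0]],
    [[-2.2,-3.0,0],[0,0,0]],
    [[-2.3,-3.1,0],[0,0,0]],
    [[-2.2,-3.0,0],[0,0,0]],
    [[-2.3,-3.1,0],[0,0,0]],
    [[0,0,-1],[0,0,0]],
    [[0,0,-2],[0,0,0]],
    [[0,0,-1],[0,0,0]],
    [[0,0,0],[0,0,0]],
  ],
)

```text
clock: 9.5
tool_pos: [0.4432, -0.3218, 0.074]
eef_rot: [0.966, 0.258, -0.001, -0.001]
contact_force: [-0.3, 0.2, -0.3]
opening: 1.002
finger_force: 0.0
```

```bash
python3 - <<'E'
from h import *
o=[]
for n,(a,b) in(("scene",(110,280)),("top",(180,320))):
    p,d,c=snap(n); o.append(cv2.resize(p[a:a+80,b:b+80],(400,400),interpolation=cv2.INTER_CUBIC))
    X=cloud(d,c).reshape(-1,3)
    m=np.isfinite(X[:,0])&(np.hypot(X[:,0]-.4455,X[:,1]+.3205)<.1)&(X[:,2]>.09)&(X[:,2]<.17)
    Y=X[m]; L=(Y[:,:2]-[.4455,-.3205])@np.array([[.866,-.5],[.5,.866]])
    for z in np.arange(.09,.17,.01):
        k=(Y[:,2]>z)&(Y[:,2]<=z+.01)
        if k.any(): print(round(z,2),k.sum(),L[k].min(0).round(3),L[k].max(0).round(3),L[k].mean(0).round(3))
    print(r.get_state()['tool_pos'])
save("pics/c6.png",np.hstack(o))
E
```

```text
0.11 20 [-0.01 -0.05] [0.007 0.059] [0.002 0.011]
0.12 28 [-0.012 -0.051] [0.008 0.062] [0.001 0.039]
0.13 31 [-0.011 -0.053] [0.009 0.063] [0.002 0.021]
0.14 31 [-0.011 -0.056] [0.009 0.065] [0.001 0.032]
0.15 28 [-0.011 -0.059] [0.009 0.065] [0.    0.029]
0.16 11 [-0.009 -0.054] [0.006 0.064] [-0.001 -0.   ]
[ 0.4440803  -0.32197294  0.07481763]
[ 0.444732   -0.32216022  0.07541925]
```

View pics/c6.png

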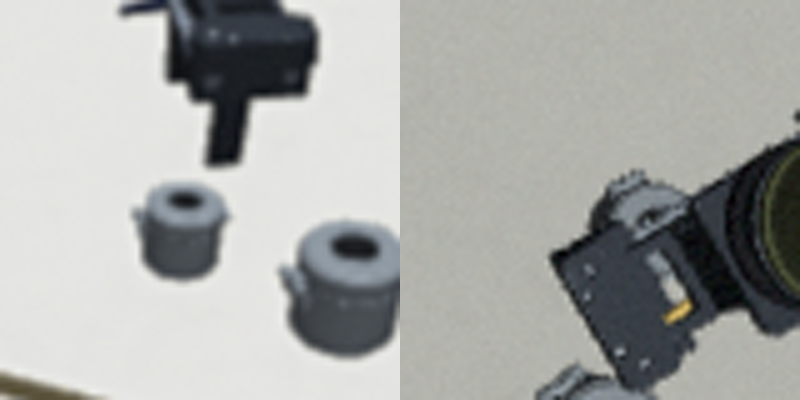

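The case is shut (scene crop: hinge at left (135,215), tab at right (225,215)) and the fingers are centred over it with their tips at z≈0.11. I'll lower and grip.

Request:
step_arm(
  increments=[
    [[0,0,-1.5],[0,0,0]],
    [[0,0,-1.5],[0,0,0]],
    [[0,0,-1.5],[0,0,0]],
    [[0,0,-1.2],[0,0,0]],
    [[0,0,-1],[0,0,0]],
    [[0,0,-1],[0,0,0]],
    [[0,0,-0.8],[0,0,0]],
    [[0,0,-0.6],[0,0,0]],
    [[0,0,-0.2],[0,0,0]],
    [[0,0,0],[0,0,0]],
  ],
)

```text
clock: 10.6
tool_pos: [0.4447, -0.3222, -0.0179]
eef_rot: [0.966, 0.259, -0.0, -0.0]
contact_force: [-0.1, -0.2, -0.9]
opening: 0.999
finger_force: 0.0
```

Request:
step_arm(
  increments=[
    [[0,0,0],[0,0,0]],
    [[0,0,0],[0,0,0]],
    [[0,0,0],[0,0,0]],
    [[0,0,0],[0,0,0]],
    [[0,0,0],[0,0,0]],
    [[0,0,0],[0,0,0]],
    [[0,0,0],[0,0,0]],
    [[0,0,0],[0,0,0]],
    [[0,0,0],[0,0,0]],
    [[0,0,0],[0,0,0]],
  ],
  fingers=0,
  grip_force=40,
)

```text
clock: 11.6
tool_pos: [0.4453, -0.3228, -0.0175]
eef_rot: [0.966, 0.259, 0.0, 0.001]
contact_force: [-0.0, -2.7, 2.4]
opening: 0.583
finger_force: 40.0
```

Request:
step_arm(
  increments=[
    [[0,0,0.8],[0,0,0]],
    [[0,0,1.5],[0,0,0]],
    [[0,0,2.5],[0,0,0]],
    [[0,0,3],[0,0,0]],
    [[0,0,2],[0,0,0]],
    [[0.2,2,0.2],[0,0,0]],
    [[0.2,3,0],[0,0,0]],
    [[0.2,3.5,0],[0,0,0]],
    [[0.2,4,0],[0,0,0]],
    [[0.2,4,0],[0,0,0]],
  ],
)

```text
clock: 12.6
tool_pos: [0.4538, -0.1554, 0.083]
eef_rot: [0.966, 0.259, -0.0, -0.0]
contact_force: [0.4, 1.2, -3.7]
opening: 0.584
finger_force: 40.0
```

Request:
step_arm(
  increments=[
    [[0.2,4,0],[0,0,0]],
    [[0.2,4,0],[0,0,0]],
    [[0.2,4,0],[0,0,0]],
    [[0.2,4,0],[0,0,0]],
    [[0.2,4,0],[0,0,0]],
    [[0.2,4,0],[0,0,0]],
    [[0.2,3.5,0],[0,0,0]],
    [[0.2,2,0],[0,0,0]],
    [[0,0.8,0],[0,0,0]],
    [[0,0,0],[0,0,0]],
  ],
)

```text
clock: 13.6
tool_pos: [0.4699, 0.1467, 0.0827]
eef_rot: [0.966, 0.26, -0.0, -0.0]
contact_force: [-0.5, -0.3, -3.2]
opening: 0.58
finger_force: 40.0
```

```bash
cat > g.py <<'E'
from h import *
from scipy.optimize import least_squares
o=[];t=r.get_state()['tool_pos'];print(t)
for n,(a,b) in(("scene",(180,190)),("top",(160,150))):
    p,d,c=snap(n); o.append(cv2.resize(p[a:a+110,b:b+110],(400,400),interpolation=cv2.INTER_CUBIC))
    X=cloud(d,c).reshape(-1,3); P=p.reshape(-1,3).astype(int)
    m=np.isfinite(X[:,0])&(np.hypot(X[:,0]-t[0],X[:,1]-t[1])<.034)&(X[:,2]>.055)&(X[:,2]<t[2]+.075)
    lum=P.sum(1)
    for z in np.arange(.06,.2,.01):
        k=m&(X[:,2]>z)&(X[:,2]<=z+.01)
        if k.sum()>5: print(n,round(z,2),k.sum(),(X[k].min(0)-t)[:2].round(4),(X[k].max(0)-t)[:2].round(4),P[k].mean(0).round())
    k=m&(lum>150)
    if k.sum()>20:
        Q=X[k]
        f=least_squares(lambda q:np.hypot(Q[:,0]-q[0],Q[:,1]-q[1])-.026,t[:2],loss='soft_l1',f_scale=.001);print("case side fit minus tcp",f.x-t[:2],k.sum(),"zmin/max",Q[:,2].min(),Q[:,2].max())
save("pics/g.png",np.hstack(o))
E
python3 g.py
```

```text
[0.46994991 0.14666569 0.08266339]
scene 0.1 22 [-0.0241  0.0082] [0.0094 0.027 ] [83. 89. 92.]
scene 0.11 7 [-0.0227  0.0106] [0.0046 0.0275] [55. 59. 63.]
case side fit minus tcp [0.00074487 0.0004928 ] 28 zmin/max 0.10060333403984781 0.11382848026533131
top 0.13 9 [-0.0265 -0.0222] [-0.0115 -0.0098] [108. 115. 118.]
top 0.14 9 [-0.0215 -0.0229] [ 0.0104 -0.0137] [ 94.  99. 104.]
case side fit minus tcp [-0.00072184  0.00148784] 23 zmin/max 0.10567843617347068 0.14850044583787345
```

View pics/g.png

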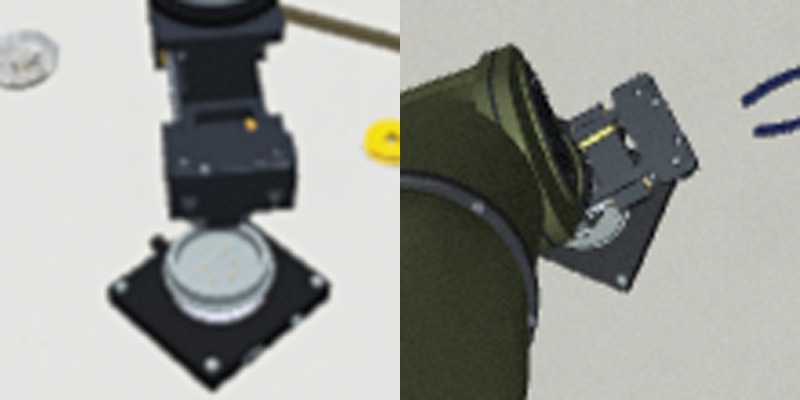

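The view shows the gripper with the case above the cup (scene ring at about (220,270)) and the cup clear. The case is within about 1 mm of the TCP in xy, so a small shift is enough before I lower it in.

Request:
step_arm(
  increments=[
    [[0.1,-0.1,-0.8],[0,0,0]],
    [[0,0,-1],[0,0,0]],
    [[0,0,-1],[0,0,0]],
    [[0,0,-0.8],[0,0,0]],
    [[0,0,-0.6],[0,0,0]],
    [[0,0,-0.4],[0,0,0]],
    [[0,0,-0.3],[0,0,0]],
    [[0,0,-0.2],[0,0,0]],
    [[0,0,-0.2],[0,0,0]],
    [[0,0,0],[0,0,0]],
  ],
)

```text
clock: 14.7
tool_pos: [0.4718, 0.1448, 0.0293]
eef_rot: [0.966, 0.259, -0.0, 0.0]
contact_force: [0.0, -0.5, -3.0]
opening: 0.582
finger_force: 40.0
```

Request:
step_arm(
  increments=[
    [[0,0,-0.1],[0,0,0]],
    [[0,0,-0.1],[0,0,0]],
    [[0,0,-0.1],[0,0,0]],
    [[0,0,-0.1],[0,0,0]],
    [[0,0,-0.1],[0,0,0]],
    [[0,0,0],[0,0,0]],
    [[0,0,0],[0,0,0]],
    [[0,0,0],[0,0,0]],
    [[0,0,0],[0,0,0]],
    [[0,0,0],[0,0,0]],
  ],
)

```text
clock: 15.7
tool_pos: [0.4718, 0.1448, 0.0243]
eef_rot: [0.966, 0.259, -0.0, 0.0]
contact_force: [0.3, -0.6, -3.4]
opening: 0.585
finger_force: 40.0
```

It is inside the cup with no side force. Now I'll press down with a firmer grip.

Request:
step_arm(
  increments=[
    [[0,0,-0.1],[0,0,0]],
    [[0,0,-0.1],[0,0,0]],
    [[0,0,-0.1],[0,0,0]],
    [[0,0,0],[0,0,0]],
    [[0,0,0],[0,0,0]],
    [[0,0,0],[0,0,0]],
    [[0,0,-0.1],[0,0,0]],
    [[0,0,-0.1],[0,0,0]],
    [[0,0,-0.1],[0,0,0]],
    [[0,0,0],[0,0,0]],
  ],
  grip_force=58,
)

```text
clock: 16.7
tool_pos: [0.4718, 0.1448, 0.0183]
eef_rot: [0.966, 0.259, -0.0, 0.0]
contact_force: [-1.8, -1.0, 5.3]
opening: 0.58
finger_force: 58.0
```

Request:
step_arm(
  increments=[
    [[0,0,-0.1],[0,0,0]],
    [[0,0,-0.1],[0,0,0]],
    [[0,0,-0.1],[0,0,0]],
    [[0,0,-0.1],[0,0,0]],
    [[0,0,-0.1],[0,0,0]],
    [[0,0,-0.1],[0,0,0]],
    [[0,0,0],[0,0,0]],
    [[0,0,0],[0,0,0]],
    [[0,0,0],[0,0,0]],
    [[0,0,0],[0,0,0]],
  ],
)

```text
clock: 17.7
tool_pos: [0.4718, 0.1448, 0.0128]
eef_rot: [0.966, 0.259, 0.0, 0.0]
contact_force: [-2.5, -1.3, 9.0]
opening: 0.582
finger_force: 58.0
```

Request:
step_arm(
  increments=[
    [[0,0,-0.1],[0,0,0]],
    [[0,0,-0.1],[0,0,0]],
    [[0,0,-0.1],[0,0,0]],
    [[0,0,-0.1],[0,0,0]],
    [[0,0,0],[0,0,0]],
    [[0,0,0],[0,0,0]],
    [[0,0,0],[0,0,0]],
    [[0,0,0],[0,0,0]],
    [[0,0,0],[0,0,0]],
    [[0,0,0],[0,0,0]],
  ],
)

```text
clock: 18.7
tool_pos: [0.472, 0.1448, 0.0117]
eef_rot: [0.966, 0.259, 0.001, -0.0]
contact_force: [-6.9, -1.6, 42.8]
opening: 0.579
finger_force: 58.0
```

```bash
python3 - <<'E'
from h import *
p,d,c=snap("scene");X=cloud(d,c).reshape(-1,3);P=p.reshape(-1,3).astype(int)
m=np.isfinite(X[:,0])&(np.hypot(X[:,0]-.4715,X[:,1]-.146)<.036)&(X[:,2]>.028)&(X[:,2]<.09)
for z in np.arange(.028,.09,.004):
    k=m&(X[:,2]>z)&(X[:,2]<=z+.004)
    if k.any(): print(round(z,3),k.sum(),X[k].min(0).round(4)[:2],X[k].max(0).round(4)[:2],P[k].mean(0).round())
save("pics/e.png",p[190:270,205:305],6)
s=r.get_state();print(s['tool_pos'],s['contact_force'],s['clock'])
E
```

```text
0.028 47 [0.4365 0.1473] [0.5037 0.1809] [136. 148. 151.]
0.032 26 [0.4395 0.1524] [0.4996 0.1787] [112. 122. 126.]
0.036 28 [0.4421 0.1581] [0.478  0.1789] [118. 129. 133.]
0.04 16 [0.4469 0.1613] [0.4999 0.1784] [119. 129. 133.]
[0.47200129 0.14483397 0.01173135] [-7.24037932 -0.23567654 42.50337262] 18.75
```

View pics/e.png

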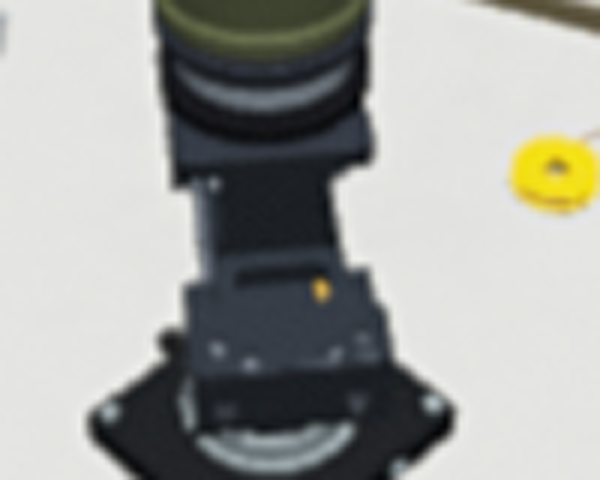

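The cradle's rim is down to about 0.040, the force jumped to 43 N at the stop, and the case is seated. I'll ease the push to a moderate level and hand in.

Request:
step_arm(
  increments=[
    [[0,0,-0.0],[0,0,0]],
    [[0,0,0.1],[0,0,0]],
    [[0,0,0.1],[0,0,0]],
    [[0,0,0],[0,0,0]],
    [[0,0,0],[0,0,0]],
    [[0,0,0],[0,0,0]],
    [[0,0,0],[0,0,0]],
    [[0,0,0],[0,0,0]],
    [[0,0,0],[0,0,0]],
    [[0,0,0],[0,0,0]],
  ],
)

```text
clock: 19.75
tool_pos: [0.4719, 0.1448, 0.012]
eef_rot: [0.966, 0.259, 0.001, 0.0]
contact_force: [-4.1, -0.4, 22.7]
opening: 0.579
finger_force: 58.0
```

```bash
python3 -c "
from plant import r
print(r.finish_job())"
```

```text
the job is handed in; nothing more can be done
None
```

The lid is shut and the case is seated upright in the cradle; I handed the job in with the robot pressing the cradle against its stop at about 23 N (clock 19.75 s), and the hand-in gave no verdict.

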